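# Charge a drill battery at the set rate

## Robot

A 7-joint arm with a two-finger parallel gripper is mounted at the origin on the work surface. World frame = base frame: x ahead of the robot, y to its left, z up, the work surface at z = 0. Lengths are in m, angles in rad, forces in N, time in s.
With the tool pointing down it reaches from about 0.35 to 0.9 m from the base axis. Payload 19.9 kg.
Tool frame: the origin (TCP) lies on the front face of the gripper's body, between the roots of the fingers; the fingertips stand 73 mm ahead of it and the grasp point (between the pads) lies 54 mm ahead of it; z points along the fingers, y is the line along which they close (so a half turn about z gives the same grasp; the last joint's range is limited). The gripper opens to 85 mm and grips with 20 to 120 N. Pads are 22 mm wide; open, the fingers measure 114 mm over their backs; the gripper's body (76 mm by 85 mm) begins 54 mm behind the grasp point. The pads swing forward as they close: fully open they stand 13 mm farther back than shut.
Start: joints at [-1.333, 0.417, -0.01, 1.614, 0.005, 1.111, -0.053], TCP at [0.172, 0.601, 0.304] pointing down, gripper open.
Joint ranges: [-2.81, 2.81], [-0.39, 2.02], [-1.27, 1.25], [0.06, 2.57], [-1.19, 4.33], [0.19, 2], [-2.82, 2.82]. Speed limits (rad/s): [1.89, 1.89, 2.39, 2.39, 3.01, 3.01, 3.01].

## Interface

Orientations are given as a unit quaternion [w, x, y, z].
In Python, from cell import * gives the robot as it stands. Calls block until the motion is done:
- move_pose(position, orientation): joint-space move of the TCP to a pose.
- movel(position, attitude=None, vel=0.15): straight line of the TCP; attitude=None keeps the orientation; vel is the mean speed in m/s.
- goto_joints(angles): joint-space move.
- grip(opening, strength=None): opening from 0.0 (shut) to 1.0 (fully open); strength is the grip in N (None keeps the last); returns when the fingers have stopped.
- pause(seconds).
- inverse_kinematics(position, orientation): joint angles nearest the present ones, or None.
- read_state(): the state.
- grab_frame(name): name is "scene" or "top" or "wrist"; returns (picture, depth): 480x640x3 uint8, red, green, blue; 480x640 float32, m along the optical axis (not along the pixel's ray), 0 where there is no reading.
- calibration(name): a dict with "K" (3x3 intrinsics, pixels), "rvec" (rotation vector, rad) and "tvec" (3), from world to camera coordinates, as OpenCV has them. Camera axes: x right, y down, z forward; pixel columns grow to the right and rows downward; lengths in m; the calibration is good to about 2 mm. A picture is of the moment at which its call begins: read the wrist's pose just before it. calibration takes no time and is no camera call; for the wrist camera it gives the pose at the moment of the call.
A pose or a line that the arm cannot do raises PlanningError and nothing moves.
- close_job(): hands the job in; it is judged then, once.
Trained networks look in the newest picture that a camera, given by its name, has taken for a name from the list of things; names that differ only in an ending like _2 or _b are one class to them, and where a whole thing is asked for, a point or a joint stands for the part that bears it (a point fixed in the world has none). Each returns a list of dicts, best first, with "p" (0 to 1); they miss things now and then, are a little off and sometimes report something else, mostly with a low value. They report only what shows in the picture. A call takes as long as a camera call. They do not tell look-alikes from the thing itself.
- regions_of(camera, query): "pixels" (480x640 bool, what is visible of it) and "bbox" ([left, top, right, bottom] in pixels, round what is visible of it).
- pinpoint(camera, query): "point" ([column, row] in pixels: a listed point, or the origin of a listed thing).
The state is a dict: "t": time; "q": joint angles; "qvel": joint speeds; "tau": joint torques, N m; "position": TCP position; "tool_rot": TCP orientation; "wrist_force": force on the tool from outside, world axes, zero at the start; "wrist_torque": the same for the moment, N m; "opening": opening from 0.0 (shut) to 1.0 (fully open); "grasp_force": force on a finger pad.
Only numpy, scipy, OpenCV 4.12 (cv2) and the standard library are available. Lean on these libraries where they do the work, as an engineer would, in place of code of your own. Each camera call takes 0.05 s, during which the arm holds its last target. There are 200 camera calls.

## Task

Put the drill battery on charge: first swing the red-knobbed rate lever on the charger dock fully to its off stop (leaning to the front, at the white end of the scale), then, with the lever still off, plug the battery pack upright and fully home in the dock's socket. Next set the lever in line with the yellow rider on the scale, let go of it, and press the green start button right in and release it. Do not shift the rider, and leave the mug, the sprayer and the bulb planter where they are.

Things in the scene. Friction and masses are not known exactly. Their poses are not given: they have to be found in the camera images.
- dock: Black battery charger dock, fixed to the table, 220 (x) by 300 mm (y, from -160 to +140) by 60 mm high; origin on its underside. Its front (-x, orange stripe) faces the robot. On its top: the battery socket at y = +75 mm, the rate lever at y = -95 mm with an aluminium scale disc (70 mm radius, 12 mm thick, upright, in the plane y = -120 mm), the start button at x = -75 mm, y = 0.
- socket (a point): Centre of the mouth of the battery socket, in the dock's top face (white outline); axes as the dock's. The hole is 68 mm along x by 48 mm along y, 40 mm deep, with a chamfered mouth.
- pack: Drill battery pack, loose, standing upright: a 64 (x) by 44 (y) by 116 mm high block, about 0.45 kg, black with an orange top 34 mm high; z up, origin at the centre of its underside. The lowest 8 mm steps in to a 58 by 38 mm foot. It plugs into the socket, long side along the dock's x (either way round); fully home its underside is 40 mm below the socket's mouth.
- lever_hinge (a point): Point on the lever's hinge axis in the lever's plane, 55 mm above the table; axes as the dock's. The lever swings about the dock's y.
- lever (a joint): Angle of the rate lever, rad: 0 = off, at its front stop, leaning 0.75 rad from vertical to the dock's front (-x); 0.75 = upright; 1.5 = leaning 0.75 rad to the back (+x). Stiff: it stays where it is left (about 2 N at the knob).
- lever_knob (a point): Centre of the lever's red knob, a round knob of 36 mm diameter and 32 mm wide along the dock's y (flat ends), 140 mm from the hinge; z points along the lever away from the hinge. The lever's steel arm below is 14 by 10 mm.
- rider (a joint): Angle at which the yellow rider stands on the scale, rad, counted just as the lever's angle: the lever is in line with it when both read the same.
- rider_tab (a point): Centre of the yellow rider, a block 14 by 26 (y) by 28 mm on the rim of the scale, 75 mm from the hinge axis and 25 mm to the -y side of the lever's plane; z points away from the hinge.
- start (a joint): Travel of the start button, m: 0 out, 0.006 fully in; springs back, about 5 N fully in.
- start_top (a point): Centre of the top of the green start button, 40 mm diameter, 82 mm above the table (22 mm above the dock top), in a 56 mm grey collar whose rim is 10 mm lower; pressed straight down.
- mug: White ceramic mug of pegs, loose, bystander, 82 mm diameter, 95 mm high (pegs to 120 mm), handle at +y; origin at the centre of its underside.
- sprayer: Red plastic hand sprayer, loose, bystander, 92 mm diameter, 208 mm high, nozzle to -x; origin at the centre of its underside.
- planter: Stainless bulb planter with a wooden grip, loose, bystander, standing on its rim: a tube 66 mm in diameter and 110 mm high, with a 110 mm grip along x across the top, 194 mm high in all; origin at the centre of its underside.
Not all that is in view belongs to the job. What is meant by the pack is not blue, purple or turquoise, and is the larger of those in its own colour.

How it is judged:
By the outcome, as a careful person would: the job done as asked, in the order asked, and still so for the second after the job is handed in, with the robot touching nothing.
It also fails if it takes over 72 s, if anything falls off the work surface, if the arm or the gripper's body presses on something with over 40 N, if the wrist force passes 120 N, or if a joint passes its speed limit or range.

## Working session

There is one attempt and no reset: what is moved stays moved. The work goes in short steps, each a Python script; the robot and the scene stay as the last script left them, time stands still between calls to the robot, and variables do not carry over. Pictures are saved under pics/ and viewed, at most 10 in all, crops included, and the job is handed in when it is done.

```bash
ls; mkdir -p pics; cat > h.py <<'E'
from cell import *
import numpy as np, cv2
from scipy.spatial.transform import Rotation as R
def cal(n):
    c=calibration(n); return np.array(c["K"]),R.from_rotvec(np.ravel(c["rvec"])).as_matrix(),np.ravel(c["tvec"])
def ray(n,px,c=None):
    K,Rm,t=c or cal(n); d=Rm.T@np.linalg.solve(K,[px[0],px[1],1.]); return -Rm.T@t,d
def at_z(n,px,z,c=None):
    o,d=ray(n,px,c); return o+d*(z-o[2])/d[2]
def tri(obs):
    A=np.zeros((3,3));b=np.zeros(3)
    for o,d in obs:
        d=d/np.linalg.norm(d);P=np.eye(3)-np.outer(d,d);A+=P;b+=P@o
    p=np.linalg.solve(A,b)
    res=[np.linalg.norm((np.eye(3)-np.outer(d,d)/(d@d))@(p-o)) for o,d in obs]
    return p,res
def cloud(n,depth,mask=None,c=None):
    K,Rm,t=c or cal(n); v,u=np.nonzero((depth>0)&(mask if mask is not None else True))
    z=depth[v,u]; P=np.stack([(u-K[0,2])/K[0,0]*z,(v-K[1,2])/K[1,1]*z,z],1)
    return (P-t)@Rm
def save(n,im): cv2.imwrite("pics/"+n,im[...,::-1])
E
python3 - <<'E'
from h import *
ims={}
for n in("scene","top"):
    im,d=grab_frame(n); ims[n]=im; np.savez("/tmp/"+n,im=im,d=d)
    print(n,[a.round(3).tolist() for a in cal(n)])
    for q in("dock","pack","mug","sprayer","planter"):
        for r in regions_of(n,q)[:4]:
            m=r["pixels"]; P=cloud(n,d,m); print(n,q,round(r["p"],2),np.round(r["bbox"]).tolist(),"col",im[m].mean(0).round().tolist(),"lo",np.percentile(P,2,0).round(3).tolist(),"hi",np.percentile(P,98,0).round(3).tolist())
    for q in("socket","lever_hinge","lever_knob","rider_tab","start_top","pack","dock"):
        for r in pinpoint(n,q)[:4]: print(n,q,round(r["p"],2),np.round(r["point"],1).tolist())
    save(n+"0.png",im)
print(read_state())
E
```

```text
pics
scene [[[442.931, 0.0, 325.554], [0.0, 442.931, 232.388], [0.0, 0.0, 1.0]], [[0.739, 0.674, -0.001], [0.411, -0.452, -0.792], [-0.534, 0.584, -0.611]], [-0.399, -0.106, 1.545]]
scene dock 0.95 [260.0, 230.0, 397.0, 339.0] col [38.0, 37.0, 35.0] lo [0.464, -0.209, 0.006] hi [0.714, 0.093, 0.186]
scene pack 0.66 [177.0, 329.0, 207.0, 368.0] col [72.0, 34.0, 99.0] lo [0.493, -0.444, -0.001] hi [0.546, -0.396, 0.084]
scene pack 0.66 [261.0, 310.0, 293.0, 370.0] col [15.0, 48.0, 121.0] lo [0.632, -0.319, 0.012] hi [0.674, -0.258, 0.118]
scene pack 0.64 [217.0, 296.0, 246.0, 346.0] col [118.0, 62.0, 14.0] lo [0.494, -0.346, 0.005] hi [0.563, -0.287, 0.118]
scene pack 0.57 [196.0, 284.0, 216.0, 318.0] col [94.0, 48.0, 9.0] lo [0.409, -0.337, 0.01] hi [0.453, -0.306, 0.09]
scene mug 0.79 [391.0, 187.0, 421.0, 229.0] col [112.0, 112.0, 103.0] lo [0.509, 0.313, 0.002] hi [0.587, 0.403, 0.116]
scene mug 0.41 [308.0, 245.0, 320.0, 255.0] col [27.0, 121.0, 50.0] lo [0.495, -0.04, 0.072] hi [0.529, -0.005, 0.084]
scene sprayer 0.6 [422.0, 136.0, 452.0, 202.0] col [106.0, 15.0, 12.0] lo [0.502
[... 2357 characters left out ...]
': 1.3, 'q': array([-1.33351948,  0.41741526, -0.01029321,  1.6135935 ,  0.00469466,
        1.11068762, -0.05302234]), 'qvel': array([-0.00044129, -0.00070334,  0.00108111, -0.00057474,  0.00059421,
        0.00031926, -0.0002548 ]), 'tau': array([ 1.50956046e-03, -8.64234424e+01,  6.79328050e-01, -4.35190201e+01,
        1.92055700e-02,  2.28066674e-03,  6.77276876e-05]), 'position': array([0.17198222, 0.6008647 , 0.30385333]), 'tool_rot': array([ 1.32317329e-05,  1.38951289e-01,  9.90299216e-01, -4.11820692e-05]), 'wrist_force': array([-0.17299005, -0.11198893, -0.57489437]), 'wrist_torque': array([-0.00757532,  0.02377419, -0.02832834]), 'grasp_force': 0.0, 'opening': 1.0033924647474304}
```

View pics/scene0.png

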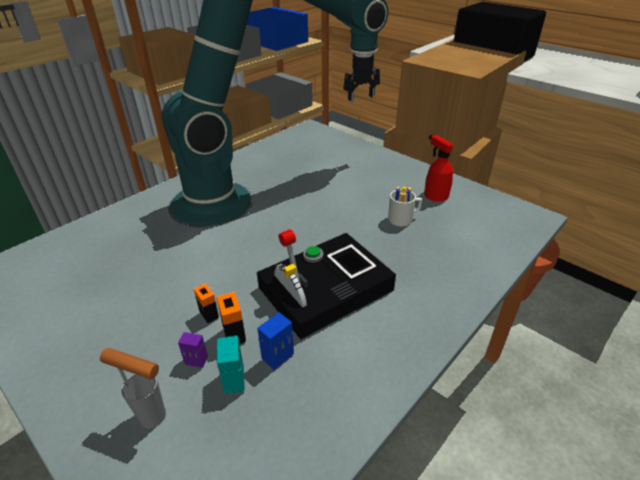

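View pics/top0.png

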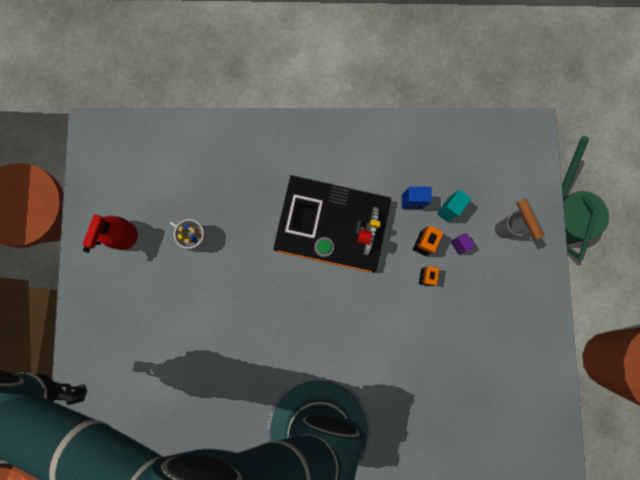

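The scene shows the black dock, with the red lever knob at scene (288,237), yellow rider at (290,270), green button at (314,252) and socket at (352,260).

Things that could be taken for the pack, by top-view pixel:
- large orange/black (431,240)
- small orange/black (430,276)
- purple (463,244)
- teal (455,206)
- blue (417,198)

By the description it is the large orange one, at top (431,240) and scene (231,315).

```bash
cat >> h.py <<'E'
def down(psi):
    s,c=np.sin(psi),np.cos(psi)
    M=np.array([[-s,c,0],[c,s,0],[0,0,-1]]).T  # columns x,y,z
    q=R.from_matrix(M).as_quat(); return np.array([q[3],*q[:3]])
E
python3 - <<'E'
from h import *
for i,p in enumerate([(0.5,-0.02,0.42),(0.5,-0.24,0.40)]):
    move_pose(np.array(p),down(np.pi/2)); pause(.3)
    c=cal("wrist"); im,d=grab_frame("wrist"); np.savez(f"/tmp/w{i}",im=im,d=d,K=c[0],R=c[1],t=c[2]); save(f"w{i}.png",im)
    print(i,"cam",(-c[1].T@c[2]).round(3),"fwd",c[1][2].round(3),read_state()["t"])
    for q in("socket","lever_hinge","lever_knob","rider_tab","start_top","pack"):
        for r in pinpoint("wrist",q)[:3]: 
            o,dd=ray("wrist",r["point"],c); print(q,round(r["p"],2),np.round(r["point"],1).tolist())
    for r in regions_of("wrist","pack")[:5]:
        m=r["pixels"];P=cloud("wrist",d,m,c); zt=P[:,2].max(); T=P[P[:,2]>np.percentile(P[:,2],95)-.006]
        rect=cv2.minAreaRect(T[:,:2].astype(np.float32)*1000)
        print("pack",round(r["p"],2),np.round(r["bbox"]).tolist(),im[m].mean(0).round().tolist(),"top z",np.median(T[:,2]).round(4),np.round(rect[0],1),np.round(rect[1],1),round(rect[2],1))
E
```

```text
0 cam [ 0.421 -0.021  0.491] fwd [ 0.304 -0.    -0.953] 4.175
socket 0.73 [376.8, 266.9]
lever_hinge 0.8 [243.5, 237.3]
lever_knob 0.97 [217.0, 239.8]
rider_tab 0.89 [201.4, 258.9]
start_top 0.88 [329.3, 200.8]
pack 0.9 [96.9, 120.6]
pack 0.85 [112.5, 196.1]
pack 0.69 [71.4, 263.3]
pack 0.93 [2.0, 246.0, 91.0, 335.0] [29.0, 123.0, 122.0] top z 0.1166 [ 597.8 -368.8] [ 44.7 137.2] 49.7
pack 0.93 [0.0, 174.0, 38.0, 227.0] [78.0, 49.0, 93.0] top z 0.0769 [ 513.9 -371.3] [24.8 87.6] 17.4
pack 0.78 [29.0, 96.0, 110.0, 149.0] [94.0, 59.0, 29.0] top z 0.0888 [ 424.5 -316.4] [35.6 48.6] 79.4
pack 0.61 [73.0, 272.0, 167.0, 342.0] [42.0, 76.0, 148.0] top z 0.1167 [ 649.3 -285.3] [65.1 44.9] 88.4
pack 0.56 [26.0, 174.0, 132.0, 255.0] [106.0, 65.0, 28.0] top z 0.1167 [ 523.4 -312.7] [44.6 64.4] 64.2
1 cam [ 0.421 -0.24   0.471] fwd [ 0.304  0.    -0.953] 5.7583
socket 0.9 [558.4, 269.5]
socket 0.22 [268.9, 200.2]
lever_hinge 0.79 [418.6, 242.1]
lever_knob 0.73 [478.1, 244.6]
rider_tab 0.91 [412.9, 270.3]
start_top 0.94 [529.9, 202.9]
pack 0.95 [190.4, 197.1]
pack 0.83 [294.3, 288.0]
pack 0.7 [219.0, 267.3]
pack 0.73 [224.0, 174.0, 296.0, 261.0] [168.0, 99.0, 30.0] top z 0.1166 [ 523.6 -313.7] [44.1 64.2] 64.4
pack 0.66 [234.0, 95.0, 281.0, 152.0] [183.0, 109.0, 26.0] top z 0.0888 [ 424.9 -316.4] [33.1 47.8] 79.1
pack 0.56 [258.0, 277.0, 321.0, 351.0] [45.0, 78.0, 150.0] top z 0.1166 [ 648.6 -286.3] [63.9 45. ] 88.9
pack 0.55 [159.0, 246.0, 238.0, 331.0] [25.0, 129.0, 128.0] top z 0.1166 [ 623.1 -394.2] [41.2 62.9] 52.8
```

```bash
cat > dockfit.py <<'E'
from h import *
L=[np.load(f"/tmp/w{i}.npz") for i in(0,1)]
C=[(l["K"],l["R"],l["t"]) for l in L]
P=[cloud("",l["d"],None,c) for l,c in zip(L,C)]
col=[l["im"][l["d"]>0].astype(int) for l in L]
for i,(p,k) in enumerate(zip(P,col)):
    s=(abs(p[:,2]-.06)<.004)&(p[:,0]>.43)&(p[:,0]<.75)&(p[:,1]>-.24)&(p[:,1]<.14)
    r=cv2.minAreaRect(p[s][:,:2].astype(np.float32)*1000); print(i,"dock top z",np.median(p[s][:,2]).round(4),np.round(r[0],1),np.round(r[1],1),round(r[2],2))
    w=s&(k.min(1)>140)
    if w.sum()>50:
        r2=cv2.minAreaRect(p[w][:,:2].astype(np.float32)*1000); print("  white",np.round(r2[0],1),np.round(r2[1],1),round(r2[2],2))
    g=(k[:,1]>k[:,0]*1.7)&(k[:,1]>k[:,2]*1.4)&(abs(p[:,2]-.082)<.004); print("  green",p[g].mean(0).round(4),g.sum())
pts={"socket":[(376.8,266.9),(558.4,269.5)],"hinge":[(243.5,237.3),(418.6,242.1)],"knob":[(217,239.8),(478.1,244.6)],"rider":[(201.4,258.9),(412.9,270.3)],"start":[(329.3,200.8),(529.9,202.9)]}
for n,v in pts.items():
    p,e=tri([ray("",px,c) for px,c in zip(v,C)]); print(n,p.round(4),np.round(e,4))
im=L[1]["im"]; a=cv2.resize(im[80:360,150:300],None,fx=2,fy=2); b=cv2.resize(im[150:340,360:540],None,fx=2.5,fy=2.5)
H=max(a.shape[0],b.shape[0]); f=lambda x:np.pad(x,((0,H-x.shape[0]),(0,0),(0,0)))
save("crop1.png",np.hstack([f(a),f(b)]))
E
python3 dockfit.py
```

```text
0 dock top z 0.0605 [579.8 -45.2] [300.6 220.8] 76.98
  white [599.5  36.8] [ 85.3 112.6] 76.94
  green [ 0.5079 -0.0193  0.0824] 881
1 dock top z 0.0604 [579.8 -44.9] [301.7 220.2] 77.01
  white [599.2  37. ] [ 86.4 111.4] 77.07
  green [ 0.5082 -0.02    0.0824] 871
socket [0.5966 0.0414 0.0593] [0.0023 0.0023]
hinge [ 0.5637 -0.1289  0.0464] [0.0001 0.0001]
knob [ 0.5192 -0.1173  0.1887] [0.0011 0.0011]
rider [ 0.5628 -0.1547  0.1313] [0.0021 0.0021]
start [ 0.5081 -0.0193  0.0795] [0.001 0.001]
```

View pics/crop1.png

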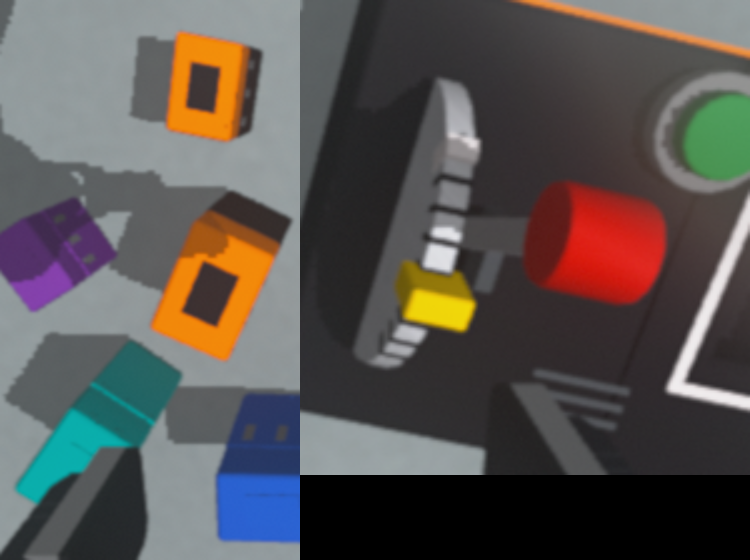

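The crop confirms the choice: the large orange pack is at crop (215,290), and the smaller orange one is at (205,85). The lever is right of the scale (knob at crop (595,240)) and the rider is at (437,295). Next I refine the lever and rider angles, then swing the lever to off.

```bash
cat >> h.py <<'E'
from scipy.optimize import minimize_scalar
YAW=-np.radians(13.0); ex=np.array([np.cos(YAW),np.sin(YAW),0]); ey=np.array([-ex[1],ex[0],0]); O=np.array([.5798,-.04505,0])+.010*ey
PSI=YAW+np.pi/2
def W(x,y,z): return O+x*ex+y*ey+np.array([0,0,z])
def loc(P): P=np.atleast_2d(P)-O; return np.stack([P@ex,P@ey,P[:,2]],1)
def knob(q): return W(.14*np.sin(q-.75),-.095,.055+.14*np.cos(q-.75))
def angles(im,d,c):
    p=loc(cloud("",d,None,c)); k=im[d>0].astype(int)
    near=(abs(p[:,0])<.15)&(p[:,1]>-.15)&(p[:,1]<-.07)&(p[:,2]>.07)&(p[:,2]<.23)
    r_,g,b=k.T
    red=near&(r_>90)&(g<.35*r_)&(b<.4*r_); yel=near&(r_>90)&(g>.6*r_)&(b<.45*r_)
    out={}
    def dk(q):
        c0=np.array([.14*np.sin(q-.75),.055+.14*np.cos(q-.75)]); a=p[red]; e=np.hypot(a[:,0]-c0[0],a[:,2]-c0[1])-.018
        e=e[a[:,1]>-.108]; return np.minimum(abs(e),.004).mean()
    def dr(q):
        a=p[yel]; s,c_=np.sin(q-.75),np.cos(q-.75); u=a[:,0]*c_-(a[:,2]-.055)*s; v=a[:,0]*s+(a[:,2]-.055)*c_
        D=np.abs(np.stack([u,a[:,1]+.12,v-.075],1))-[.007,.013,.014]
        sd=np.linalg.norm(np.maximum(D,0),axis=1)+np.minimum(D.max(1),0); return np.minimum(abs(sd),.004).mean()
    for n,f,m in(("lever",dk,red),("rider",dr,yel)):
        if m.sum()<30: out[n]=None; continue
        g=np.arange(-.1,1.6,.02); q0=g[np.argmin([f(x) for x in g])]
        s=minimize_scalar(f,bounds=(q0-.04,q0+.04),method="bounded"); out[n]=(round(s.x,4),round(s.fun,5),int(m.sum()))
    return out
def look(tag):
    c=cal("wrist"); im,d=grab_frame("wrist"); np.savez("/tmp/"+tag,im=im,d=d,K=c[0],R=c[1],t=c[2]); save(tag+".png",im); return im,d,c
def st():
    s=read_state(); return "t %.2f pos %s open %.3f gf %.1f F %s"%(s["t"],s["position"].round(4),s["opening"],s["grasp_force"],s["wrist_force"].round(1))
E
python3 - <<'E'
from h import *
for i in(0,1):
    l=np.load(f"/tmp/w{i}.npz"); a=angles(l["im"],l["d"],(l["K"],l["R"],l["t"])); print(a)
q0=a["lever"][0]
assert .35<q0<.55
up=np.array([0,0,.054]); Q=down(PSI)
move_pose(knob(q0)+up+[0,0,.07],Q); grip(.65)
movel(knob(q0)+up); print(st())
grip(0.2,30); print("gripped",st())
for q in(q0*.66,q0*.33,0,-.03): movel(knob(q)+up,vel=.06); print(round(q,2),st())
grip(.65); print(st())
movel(knob(-.03)+up+[0,0,.08]); 
E
```

```text
{'lever': (np.float64(0.446), np.float64(0.00087), 1673), 'rider': (np.float64(0.8526), np.float64(0.00063), 402)}
{'lever': (np.float64(0.4442), np.float64(0.00047), 2074), 'rider': (np.float64(0.8517), np.float64(0.00051), 624)}
t 7.78 pos [ 0.5198 -0.1187  0.2431] open 0.652 gf 0.0 F [ 0.6 -0.1  0.9]
gripped t 8.11 pos [ 0.52   -0.1183  0.2435] open 0.372 gf 32.5 F [-1.7  2.1  7.8]
0.29 t 8.61 pos [ 0.5007 -0.1138  0.2352] open 0.369 gf 33.5 F [-5.2  3.1  9.7]
0.15 t 9.10 pos [ 0.4834 -0.1098  0.2244] open 0.370 gf 33.6 F [-1.   3.6  0. ]
0 t 9.59 pos [ 0.4679 -0.1063  0.2114] open 0.373 gf 33.8 F [ 3.9  3.2 -5.3]
-0.03 t 9.84 pos [ 0.4659 -0.1058  0.2094] open 0.370 gf 36.1 F [ 3.4  3.7 12. ]
t 10.20 pos [ 0.4646 -0.1059  0.2084] open 0.652 gf 0.0 F [1.  0.2 0.1]
```

```bash
python3 - <<'E'
from h import *
move_pose(np.array([.5,-.22,.38]),down(np.pi/2)); pause(.2)
im,d,c=look("w2"); print(angles(im,d,c),st())
best=None
for r in regions_of("wrist","pack"):
    P=cloud("",d,r["pixels"],c); col=im[r["pixels"]].mean(0); T=P[P[:,2]>np.percentile(P[:,2],95)-.006]
    rc=cv2.minAreaRect(T[:,:2].astype(np.float32)*1000)
    if col[0]>1.3*col[1]>1.3*col[2] and np.median(T[:,2])>.105: best=rc; print("pack",rc,np.median(T[:,2]))
if best and np.hypot(best[0][0]-523.5,best[0][1]+313.3)<5: x,y=np.array(best[0])/1000
else: x,y=.5235,-.3133
psi=np.radians(64.3)
move_pose(np.array([x,y,.27]),down(psi)); grip(.85)
movel([x,y,.149],vel=.12); print(st())
grip(.2,60); print("gripped",st())
movel([x,y,.16],vel=.05); pause(.2); print("lifted",st())
E
```

```text
{'lever': (np.float64(0.0007), np.float64(0.00051), 1189), 'rider': (np.float64(0.8518), np.float64(0.00054), 697)} t 11.78 pos [ 0.5    -0.2191  0.3794] open 0.654 gf 0.0 F [-0.   0.1  0.5]
pack ((523.4102783203125, -313.4344177246094), (44.031341552734375, 63.859642028808594), 63.93878936767578) 0.11663741264826728
t 13.94 pos [ 0.5237 -0.3136  0.1497] open 0.849 gf 0.0 F [-0.2  0.1  0.5]
gripped t 14.31 pos [ 0.5237 -0.3135  0.1496] open 0.504 gf 60.4 F [-1.2  1.3  6.3]
lifted t 14.88 pos [ 0.5233 -0.3133  0.1598] open 0.507 gf 61.4 F [-0.2  0.2 -4.7]
```

```bash
python3 - <<'E'
from h import *
x,y=.5234,-.3134; S=np.array([.5991,.0373])
movel([x,y,.39],vel=.25)
move_pose(np.array([*S,.39]),down(PSI)); print(st())
movel([*S,.235],vel=.15); pause(.2); print(st())
F0=read_state()["wrist_force"]
for z in np.arange(.218,.1690,-.007):
    movel([*S,z],vel=.04); s=read_state(); f=s["wrist_force"]-F0; print(round(z,4),s["position"].round(4),f.round(1),s["wrist_torque"].round(2))
    if np.linalg.norm(f)>25: break
E
```

```text
t 17.29 pos [0.599  0.0356 0.3901] open 0.512 gf 61.4 F [ 0.  -0.6 -4.1]
t 18.68 pos [0.5993 0.0374 0.2355] open 0.505 gf 61.4 F [-0.6 -0.2 -3.8]
0.218 [0.5991 0.0372 0.2179] [ 0.8 -0.3  1.3] [-0.   -0.   -0.04]
0.211 [0.599  0.0373 0.2108] [0.3 0.5 0.8] [-0.02  0.01  0.05]
0.204 [0.599  0.0373 0.2037] [0.7 1.  0.3] [-0.01 -0.03  0.01]
0.197 [0.599  0.0373 0.1967] [0.7 0.3 0. ] [-0.03 -0.    0.02]
0.19 [0.599  0.0373 0.1897] [-0.1  0.5 -0. ] [0.01 0.03 0.01]
0.183 [0.599  0.0373 0.1827] [1.1 0.  0.1] [-0.01 -0.08  0.  ]
0.176 [0.599  0.0373 0.1757] [ 0.5  0.2 -0.9] [ 0.03 -0.03 -0.04]
```

```bash
python3 - <<'E'
from h import *
S=np.array([.5991,.0373]); F0=np.array([-.6,-.2,-3.8])
for z in np.arange(.173,.1645,-.0015):
    movel([*S,z],vel=.03); s=read_state(); f=s["wrist_force"]-F0; print(round(z,4),s["position"].round(4),f.round(1))
    if np.linalg.norm(f)>25: break
grip(.85); print(st())
movel([*S,.27],vel=.2)
move_pose(np.array([.5,-.02,.40]),down(np.pi/2)); pause(.2)
im,d,c=look("w3"); print(angles(im,d,c))
p=cloud("",d,None,c); k=im[d>0].astype(int); l=loc(p)
m=(abs(l[:,0])<.06)&(abs(l[:,1]-.075)<.05)&(l[:,2]>.075)&(l[:,2]<.16); T=l[m]; zt=np.percentile(T[:,2],90); T=T[abs(T[:,2]-zt)<.005]
r=cv2.minAreaRect(T[:,:2].astype(np.float32)*1000); A=np.c_[T[:,:2],np.ones(len(T))]; print("pack top local",np.median(T[:,2]),r,"tilt",np.linalg.lstsq(A,T[:,2],rcond=None)[0][:2].round(4)); print(st())
E
```

```text
0.173 [0.599  0.0373 0.1728] [ 1.1  0.2 -0. ]
0.1715 [0.5991 0.0373 0.1715] [ 0.7 -0.5  0.1]
0.17 [0.5991 0.0373 0.1699] [ 0.1 -0.2  0. ]
0.1685 [0.5995 0.0374 0.1695] [-4.7  3.1 18.1]
0.167 [0.5999 0.0372 0.1694] [-11.6   4.4  41.8]
t 22.85 pos [0.5991 0.0373 0.1669] open 0.849 gf 0.0 F [ 0.6  0.7 -0.1]
{'lever': (np.float64(0.002), np.float64(0.00086), 1742), 'rider': (np.float64(0.853), np.float64(0.00052), 639)}
pack top local 0.13649776704257122 ((0.5133800506591797, 74.36942291259766), (64.1297378540039, 44.23537063598633), 0.14450526237487793) tilt [0.0076 0.0056]
t 24.49 pos [ 0.5002 -0.0196  0.3993] open 0.853 gf 0.0 F [-0.3  0.3  0.1]
```

View pics/w3.png

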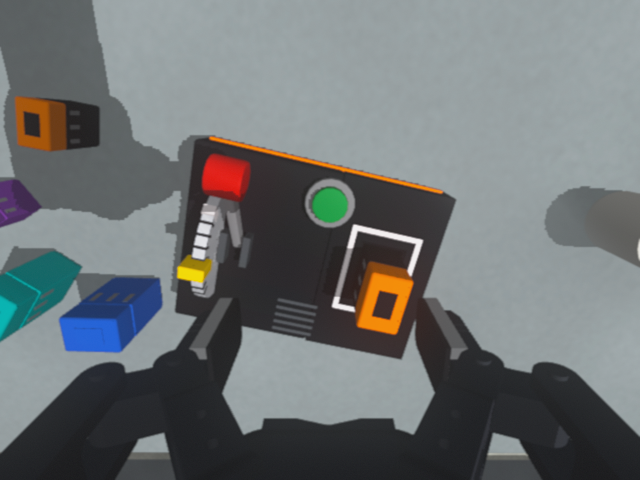

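The picture shows the pack upright in the socket at (385,300) and the lever leaning to the front (knob at (227,177)). The measured top height of 0.1365 m means it is fully home. Next I set the lever.

```bash
python3 - <<'E'
from h import *
up=np.array([0,0,.054]); Q=down(PSI); T=.852
grip(.65)
move_pose(knob(0)+up+[0,0,.08],Q); movel(knob(0)+up)
grip(.2,30); print(st())
for q in np.linspace(0,T,6)[1:]: movel(knob(q)+up,vel=.08)
pause(.3); print(st(),"knob from tcp",loc(read_state()["position"]-up))
grip(.65); print(st())
movel(knob(T)+up+[0,0,.08],vel=.2)
for i,p in enumerate([(.5,-.02,.40),(.5,-.2,.38)]):
    move_pose(np.array(p),down(np.pi/2)); pause(.2); im,d,c=look(f"w{4+i}"); print(angles(im,d,c))
print(st())
E
```

```text
t 26.44 pos [ 0.4682 -0.1063  0.2123] open 0.372 gf 34.1 F [-1.   0.9  9.3]
t 28.99 pos [ 0.5745 -0.1309  0.2482] open 0.365 gf 32.4 F [ 2.5  4.5 -4.3] knob from tcp [[ 0.0140954  -0.09482827  0.19423912]]
t 29.35 pos [ 0.5745 -0.1315  0.2484] open 0.651 gf 0.0 F [ 0.6  0.6 -0. ]
{'lever': (np.float64(0.7928), np.float64(0.00095), 1812), 'rider': (np.float64(0.8527), np.float64(0.00059), 623)}
{'lever': (np.float64(0.7926), np.float64(0.00045), 476), 'rider': (np.float64(0.852), np.float64(0.00048), 675)}
t 31.88 pos [ 0.5003 -0.1991  0.3801] open 0.647 gf 0.0 F [-0.1 -0.  -0.4]
```

```bash
cat > adj.py <<'E'
from h import *
import sys
a,b,n=float(sys.argv[1]),float(sys.argv[2]),int(sys.argv[3])
up=np.array([0,0,.054]); Q=down(PSI)
move_pose(knob(a)+up+[0,0,.08],Q); movel(knob(a)+up,vel=.2)
grip(.2,50)
movel(knob(b)+up,vel=.05); pause(.2); print(st())
grip(.65); movel(knob(b)+up+[0,0,.08],vel=.2)
for i,p in enumerate([(.5,-.02,.40),(.5,-.2,.38)]):
    move_pose(np.array(p),down(np.pi/2)); pause(.2); im,d,c=look(f"w{n+i}"); print(angles(im,d,c))
print(st())
E
python3 adj.py .7927 .853 6
```

```text
t 33.78 pos [ 0.5754 -0.1311  0.2497] open 0.368 gf 49.2 F [-0.1  1.7  7.6]
{'lever': (np.float64(0.8496), np.float64(0.00085), 1759), 'rider': (np.float64(0.8529), np.float64(0.0005), 632)}
{'lever': (np.float64(0.8509), np.float64(0.00038), 110), 'rider': (np.float64(0.8517), np.float64(0.00048), 675)}
t 36.73 pos [ 0.5004 -0.1991  0.3801] open 0.650 gf 0.0 F [-0.1 -0.   0.6]
```

```bash
python3 - <<'E'
from h import *
B=W(-.075,0,0)[:2]; B=(B+np.array([.5081,-.0195]))/2; print(B)
grip(0); move_pose(np.array([*B,.25]),down(PSI)); movel([*B,.165],vel=.15); pause(.2); print(st())
F0=read_state()["wrist_force"][2]
for z in np.arange(.158,.1405,-.0015):
    movel([*B,z],vel=.04); s=read_state(); f=s["wrist_force"][2]-F0; print(round(z,4),s["position"][2].round(4),f.round(1))
    if f>18: break
pause(.3); print(st())
movel([*B,.25],vel=.15)
move_pose(np.array([.5,-.02,.40]),down(np.pi/2)); grip(.8); pause(.2); im,d,c=look("w8"); print(angles(im,d,c))
p=loc(cloud("",d,None,c)); k=im[d>0].astype(int)
g=(np.hypot(p[:,0]+.075,p[:,1])<.016); print("button z",np.median(p[g][:,2]))
m=(abs(p[:,0])<.02)&(abs(p[:,1]-.075)<.015); print("pack z",np.median(p[m][:,2]))
for q,x in(("mug",1),("sprayer",1),("planter",1)): pass
im,d=grab_frame("top")
z0=np.load("/tmp/top.npz")
for q in("mug","sprayer","planter"):
    r=regions_of("top",q)[0]; P=cloud("top",d,r["pixels"]); print(q,np.percentile(P,2,0).round(3),np.percentile(P,98,0).round(3))
print(st()); save("top9.png",im)
E
```

```text
[ 0.50853588 -0.01896749]
t 39.10 pos [ 0.5089 -0.0189  0.1658] open -0.000 gf 0.0 F [ 0.7  0.2 -0.6]
0.158 0.1578 0.8
0.1565 0.1565 0.3
0.155 0.1549 0.5
0.1535 0.1535 2.1
0.152 0.152 3.8
0.1505 0.1505 4.3
0.149 0.149 4.9
0.1475 0.1483 27.6
t 41.48 pos [ 0.5087 -0.0191  0.1483] open -0.001 gf 13.6 F [-6.2  0.4 26.9]
{'lever': (np.float64(0.8495), np.float64(0.00067), 1401), 'rider': (np.float64(0.8526), np.float64(0.00051), 637)}
button z 0.08258448514754331
pack z 0.1368290609372892
mug [0.509 0.316 0.001] [0.585 0.401 0.119]
sprayer [0.499 0.523 0.014] [0.592 0.591 0.209]
planter [ 0.523 -0.588  0.005] [ 0.61  -0.528  0.195]
t 44.07 pos [ 0.5  -0.02  0.4 ] open 0.805 gf 0.0 F [ 0.3  0.3 -0.1]
```

View pics/w8.png

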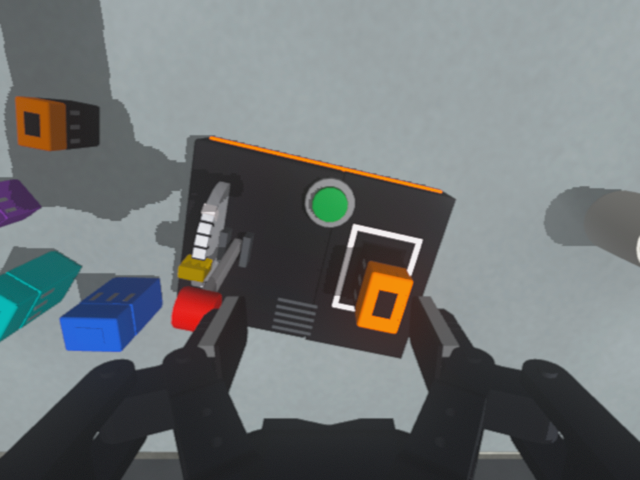

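The picture shows the lever knob at (197,310), in line with the rider at (195,268), the button out again at (330,204), and the pack home at (385,300). The button hit its end stop during the press, and the mug, sprayer and planter have not moved.

```bash
python3 -c "
from cell import *
print(close_job())"
```

```text
the job is handed in; nothing more can be done
None
```

The battery pack is plugged in fully home, having gone in with the lever at off; the lever now reads 0.850 rad against the rider's 0.852, the start button was pressed to its stop and released, the rider and the other items did not move, and I handed the job in at about 44 s of the 72 s allowed.

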